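# Load the bush comparator and index it to the third click

## Robot

A 6-joint arm with a two-finger parallel gripper is mounted at the origin on the work surface. World frame = base frame: x ahead of the robot, y to its left, z up, the work surface at z = 0. Lengths are in m, angles in rad, forces in N, time in s.
With the tool pointing down it reaches from about 0.225 to 0.875 m from the base axis. Payload 3.4 kg.
Tool frame: the origin (TCP) lies between the finger pads; the fingertips stand 14 mm ahead of it and the grasp point (between the pads) lies 5 mm behind it; z points along the fingers, y is the direction in which the jaws open and shut (so a half turn about z gives the same grasp; the last joint's range is limited). The gripper opens to 85 mm and grips with 20 to 120 N. Pads are 22 mm wide; open, the fingers measure 114 mm over their backs; the gripper's body (76 mm by 85 mm) begins 54 mm behind the grasp point. The pads swing forward as they close: fully open they stand 13 mm farther back than shut.
Start: joints at [-1.264, 0.276, 1.505, -0, 1.361, -0.121], TCP at [0.239, -0.523, 0.245] pointing down, gripper open.
Joint ranges: [-2.89, 2.89], [-0.75, 2.08], [0.22, 2.7], [-1.18, 4.32], [0.11, 2.71], [-2.7, 2.7]. Speed limits (rad/s): [2.57, 2.57, 3.14, 3.14, 3.14, 3.14].

## Interface

Orientations are given as a unit quaternion [w, x, y, z].
In Python, from rig import manip, get_image, job gives the robot as it stands. The module is installed in compiled form; this text tells all that it offers.
- The arm moves only by the tool step_arm, never from a script. Its argument "moves" is one flat list of numbers, 5 for each row, row after row: the shift along the tool's x, y, z as a fraction of full scale, then the turn about the tool's z as a fraction of full scale, then the gripper's target within -1 to 1 (shut at 1, half-way at 0, fully open at -1). In form: [dx, dy, dz, twist, hand, dx, dy, dz, twist, hand, ...]. A call has 1 to 5 rows; each row is the pose to reach, as a shift and turn from the pose commanded when the call began, along the tool's axes at that moment, turning the shorter way round; what a row does not reach only later rows make up. Full scale, the value 1, is 500 mm for a shift and pi rad for a turn. A row lasts 1/10 s, in which the tool goes at most 50 mm and 8.59 degrees, less where a joint would pass 70% of its speed; a pose out of reach is approached as far as the arm can. A call with a number of a shift or a turn outside -1 to 1 is refused whole. A call with a gripper value outside its range is refused whole. The fingers move at their own pace and stop on an object; "force" is the grip in N (left out, the last holds). Time passes only in rows, so rows that repeat a pose let the fingers close. It gives the time, the measured TCP pose, the force and the opening at its end, in the units of the state.
- manip.get_state(): the state, without advancing time (a new reading comes with each control period).
- get_image(name): name is "scene" or "top"; returns a dict with "frame" (384x512x3 uint8, blue, green, red), "fx", "fy", "cx", "cy" (pixels), "k1" (the pictures are not rectified: a ray, as slopes to the right and down, at radius r is drawn at 1 + k1 r^2 times it, then the intrinsics apply), "rvec" (rotation vector, rad) and "tvec" (3), from world to camera coordinates, as OpenCV has them. Camera axes: x right, y down, z forward; pixel columns grow to the right and rows downward; lengths in m; the calibration is good to about 2 mm. A picture is of the moment at which its call begins. There is no depth.
- job.sign_off(): hands the job in, once; it reports no verdict.
The state is a dict: "clock": time; "qpos": joint angles; "qd": joint speeds; "effort": joint torques, N m; "position": TCP position; "ee_rot": TCP orientation; "contact_force": force on the tool from outside, world axes, zero at the start; "moment": the same for the moment, N m; "width": finger opening in m.
Only numpy, scipy, OpenCV 4.12 (cv2) and the standard library are available. Lean on these libraries where they do the work, as an engineer would, in place of code of your own. Each camera call takes 0.05 s, during which the arm holds its last target. There are 200 camera calls.

## Task

Load the length comparator: stand the two long bushes on the two low seats of its turntable and the short bush on any of the high seats, each pushed over its spigot and sitting flat, with the turntable still at home. Then take the black T-bar knob in the middle and turn the table clockwise, counting the clicks, to the third stop from home so that the first long bush comes under the dial gauge; finish there still gripping the knob, as it must be held while the gauge is read. Do not knock the gauge, and leave the other things on the bench where they are.

Things in the scene. Friction and masses are not known exactly. Their poses are not given: they have to be found in the camera images.
- comparator: Bench length comparator, fixed; origin on the bench under the turntable's axis, z up, x from the axis towards the dial gauge (roughly away from the robot). Grey foot 340 x 190 mm (x -130 to +210), 14 mm thick; on it an aluminium disc 256 mm across, its top 44 mm up, six seats 44 mm across at 105 mm radius. On its right seat every bush's top is 99 mm above the bench. Rim lines mark the 18 stops
- seat_low1 (a point): low seat (5 mm tall) for a long bush: centre of its face, 49 mm above the bench; at home 60 deg counter-clockwise from the gauge (comparator x), so it comes under the gauge at the third stop. From this point rises a spigot 16 mm across, 20 mm high, its last 6 mm tapering. The seat at the gauge at home carries the setting master, a fixed post 32 mm across, 50 mm tall
- seat_low2 (a point): second low seat, the same, 120 deg counter-clockwise from the gauge at home; for a long bush
- seat_high1 (a point): high seat (20 mm tall) for a short bush: centre of its face, 64 mm above the bench, at the foot of the same kind of spigot (16 mm across, 20 mm high); at home 180 deg from the gauge, nearest the robot
- seat_high2 (a point): second high seat, the same, 240 deg counter-clockwise from the gauge at home
- seat_high3 (a point): third high seat, the same, 300 deg counter-clockwise from the gauge at home
- bush_long_a: steel bush (plain tube) 32 mm outside, 20 mm bore, 50 mm long, about 0.19 kg, standing upright on the black rubber mat (flush with the bench) left of the comparator; origin: centre of its lower end, z along its axis. Same look as the others, only the length tells
- bush_long_b: second long bush, identical to bush_long_a
- bush_short: short bush: the same tube but 35 mm long, about 0.13 kg; origin: centre of its lower end
- index (a joint): angle of turntable and knob, rad: 0 at home (setting master under the gauge; end stop just behind, at -0.03), grows clockwise seen from above, end stop 5.27. A spring ball drops into 18 notches: a stop every 0.349 rad (20 deg), the third at 1.047. Leaving a notch takes up to about 0.25 N m; past half-way it snaps into the next one. Let go, it rests in a notch
- tbar: black T-bar knob fixed on the turntable's axis: bar 60 mm long (its x) x 16 mm thick (its y) x 26 mm high, 92 to 118 mm above the bench; at home its x is the comparator's x. Origin: on the axis, at the underside of its round hub (26 mm across), 86 mm above the bench. Below it only an 18 mm spindle down to the disc
- tbar_grip (a point): centre of the T-bar, on the turntable's axis, 105 mm above the bench: where to grip; the axes are those of the T-bar
- gauge: dial gauge on its column, fixed to the comparator; origin and axes as the comparator's. Column 22 mm across at x = 178 mm, 186 mm tall; 42 mm dial at x = 98 to 112 mm, from 129 to 171 mm above the bench; below it a thin stem with a flat anvil disc 26 mm across. Not to be knocked
- gauge_tip (a point): centre of the underside of the gauge's flat anvil, 105 mm from the turntable's axis and 104 mm above the bench: 5 mm over the tops of seated bushes
- cap_nut: bystander among the bushes: plain steel nut ring 35 mm across, 20 mm high
- beaker: bystander: white plastic beaker 60 mm across, 75 mm high
- parts_bin: bystander: orange bin of small parts, 130 x 170 x 60 mm
- screwdriver: bystander: screwdriver lying at the left
- wrench: bystander: wrench lying at the right
- spray_can: bystander: white can 60 mm across, 170 mm tall, at the right
- injector: bystander: diesel injector lying at the right, about 160 mm long
Mind the look-alikes: they are no part of the job. What is shaped like the bush_long_a but purple is not meant.

How it is judged:
By the outcome, as a careful person would: the job done as asked, in the order asked, and still so for the second after the job is handed in, while the arm keeps its last pose, push and grip.
It also fails if it takes over 69 s, if anything falls off the work surface, if the arm or the gripper's body presses on something with over 40 N, if the wrist force passes 120 N, or if a joint passes its speed limit or range.

## Working session

There is one attempt and no reset: what is moved stays moved. The work goes in short steps, Python scripts to look and compute and a tool call to move; the robot and the scene stay as the last step left them, time stands still between calls to the robot, and variables do not carry over. Pictures are saved under pics/ and viewed, about 8 in all and at most 12, crops included, and the job is handed in when it is done.

Besides the shell and the picture viewer there is one more tool, called after "Call:" in YAML: its name, and indented under it one key for each argument. step_arm: Moves the arm, as the interface text tells. Its arguments: {"type":"object","properties":{"moves":{"type":"array","items":{"type":"number","minimum":-1,"maximum":1}},"force":{"type":"number"}},"required":["moves"]}

```bash
mkdir -p pics; cat > h.py <<'E'
import numpy as np, cv2
from rig import manip, get_image, job
from scipy.spatial.transform import Rotation as R
def cam(n):
    im=get_image(n); np.savez('pics/_%s.npz'%n,**im); return im
def ld(n): return dict(np.load('pics/_%s.npz'%n))
def ray(im,u,v):
    x=(u-im['cx'])/im['fx'];y=(v-im['cy'])/im['fy'];a,b=x,y
    for _ in range(30):
        s=1+im['k1']*(a*a+b*b);a,b=x/s,y/s
    M=cv2.Rodrigues(np.array(im['rvec'],float))[0];t=np.array(im['tvec'],float).ravel()
    return -M.T@t, M.T@np.array([a,b,1.])
def onz(im,u,v,z):
    o,d=ray(im,u,v); return o+d*(z-o[2])/d[2]
def proj(im,P):
    M=cv2.Rodrigues(np.array(im['rvec'],float))[0];t=np.array(im['tvec'],float).ravel()
    p=M@np.array(P,float)+t;a,b=p[0]/p[2],p[1]/p[2];s=1+im['k1']*(a*a+b*b)
    return np.array([im['fx']*a*s+im['cx'],im['fy']*b*s+im['cy']])
E
python3 - <<'E'
from h import *
for n in('scene','top'):
    im=cam(n); f=im['frame']; cv2.imwrite(f'pics/{n}0.png',cv2.resize(f,(800,600),interpolation=cv2.INTER_CUBIC))
    print(n,im['fx'],im['cx'],im['cy'],im['k1'],ray(im,256,192))
s=manip.get_state();print(s)
E
```

```text
scene 481.5018477682164 255.8730155176151 189.1879859191077 -0.08365926909498729 (array([1.21502486, 0.88072441, 1.21387008]), array([-0.46146038, -0.51385628, -0.72321519]))
top 463.60680559510183 250.9294514554164 189.81413578382438 -0.0011429608561116975 (array([0.29531574, 0.06705749, 1.69963064]), array([ 0.11373739, -0.01574795, -0.99345743]))
{'clock': 0.1, 'qpos': array([-1.26399650e+00,  2.76545204e-01,  1.50599858e+00,  1.26880441e-05,
        1.36071123e+00, -1.20998188e-01]), 'qd': array([ 1.49004581e-03, -7.17015247e-04, -4.03412039e-03, -2.32414290e-05,
       -1.70917450e-05,  2.03656238e-04]), 'effort': array([ 1.10332028e-03, -4.17700589e+01, -2.46405065e+01, -2.29407615e-04,
        5.82613080e-03, -4.87623808e-06]), 'position': array([ 0.23841378, -0.52275413,  0.2445217 ]), 'ee_rot': array([-8.28171294e-04,  9.77210640e-01,  2.12270285e-01, -7.09295962e-05]), 'contact_force': array([ 0.39004414, -0.26252773, -0.3651338 ]), 'moment': array([ 0.03908902, -0.04033871,  0.03172311]), 'width': 0.08542497652539166}
```

View pics/scene0.png

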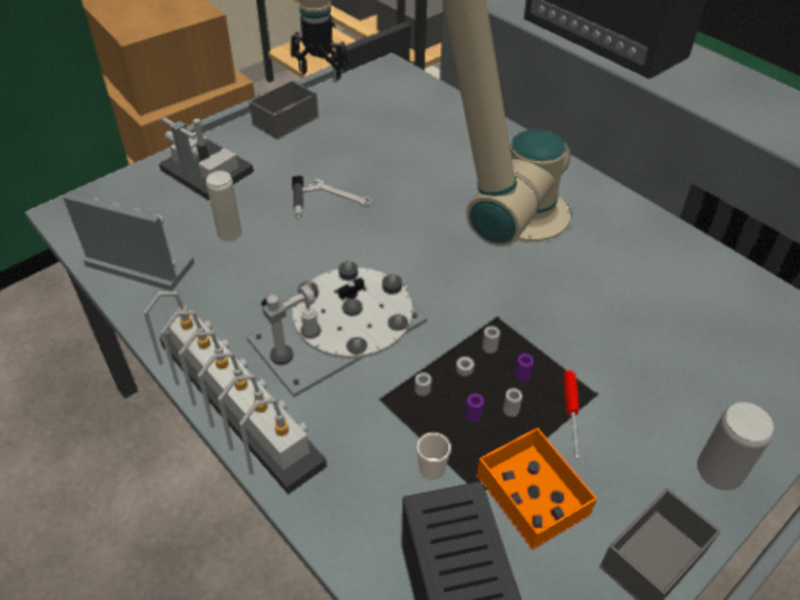

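View pics/top0.png

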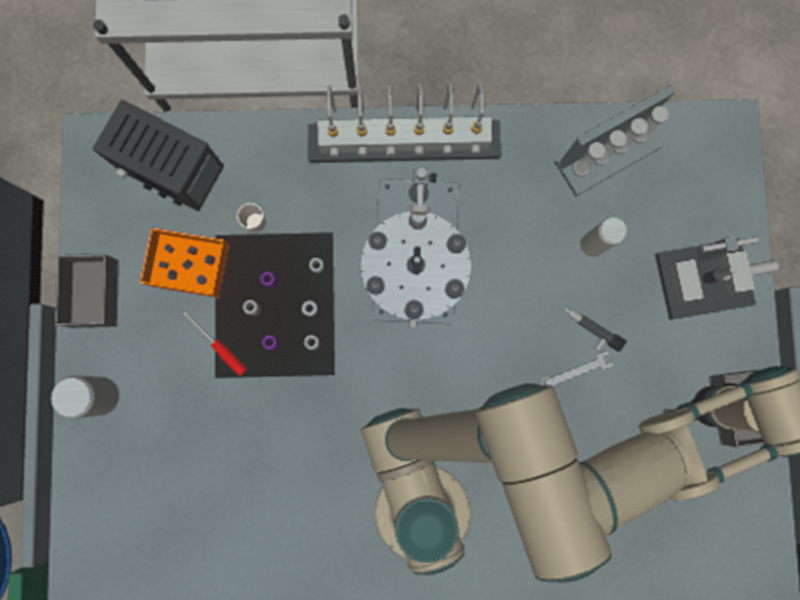

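Scene view (800×600 px): grey rings on the mat are at about (423,383), (465,366, low), (491,338) and (513,401). The purple look-alikes are at (525,366) and (475,406). The top view shows the grey ones at (316,265), (250,307), (309,308), (312,342), and the comparator with its disc at (415,266). Candidates are these four grey items: three bushes and the cap nut. I'll check them in a close crop.

```bash
python3 - <<'E'
from h import *
s=ld('scene');t=ld('top')
a=cv2.resize(s['frame'][200:275,255:355],(800,600),interpolation=cv2.INTER_CUBIC)[:, :]
b=cv2.resize(t['frame'][145:245,130:310],(800,444),interpolation=cv2.INTER_CUBIC)
cv2.imwrite('pics/c1.png',a); 
cv2.imwrite('pics/c2.png',b)
# top: grey bright blobs on mat
f=t['frame'].astype(int); hsv=cv2.cvtColor(t['frame'],cv2.COLOR_BGR2HSV)
m=((hsv[...,2]>75)&(hsv[...,1]<70)).astype(np.uint8); k=np.zeros_like(m);k[152:240,143:210]=1;m*=k
n,l,st,c=cv2.connectedComponentsWithStats(m)
for i in range(1,n):
    if 15<st[i,4]<300:
        u,v=st[i,0]+(st[i,2]-1)/2,st[i,1]+(st[i,3]-1)/2
        print('top',st[i],c[i].round(1),*[onz(t,u,v,z)[:2].round(4) for z in(.02,.035,.05)], [proj(s,[*onz(t,u,v,z)[:2],z]).round(1) for z in(.02,.035,.05)])
hs=cv2.cvtColor(s['frame'],cv2.COLOR_BGR2HSV)
m=((hs[...,2]>75)&(hs[...,1]<70)).astype(np.uint8); k=np.zeros_like(m)
cv2.fillPoly(k,[np.array([[250,255],[318,206],[378,252],[305,305]])],1);m*=k
n,l,st,c=cv2.connectedComponentsWithStats(m)
for i in range(1,n):
    if 15<st[i,4]<400: print('scene',st[i],c[i].round(1))
E
```

```text
top [198 165   9  10  64] [202.1 169.2] [0.575  0.2365] [0.5725 0.2349] [0.57   0.2334] [array([270.1, 246.6]), array([270.5, 243. ]), array([270.9, 239.2])]
top [155 192  10  10  70] [159.8 196.3] [0.4788 0.3921] [0.4772 0.3892] [0.4756 0.3863] [array([328.2, 260.9]), array([328.4, 257.1]), array([328.7, 253.2])]
top [193 192  10  11  73] [197.6 196.8] [0.474  0.2538] [0.4724 0.2522] [0.4708 0.2505] [array([297.2, 233.2]), array([297.5, 229.6]), array([297.9, 226. ])]
top [194 214  10  10  66] [198.8 218.6] [0.3956 0.2509] [0.3947 0.2492] [0.3938 0.2476] [array([313.7, 220.3]), array([313.9, 216.8]), array([314.2, 213.4])]
scene [310 208  10  18 138] [314.1 216.6]
scene [292 228  12  12 114] [297.4 233.3]
scene [266 239  11  14 111] [270.7 245.7]
scene [323 248  12  18 163] [327.9 256.3]
scene [274 276  15  14  94] [282.4 281.4]
```

View pics/c1.png

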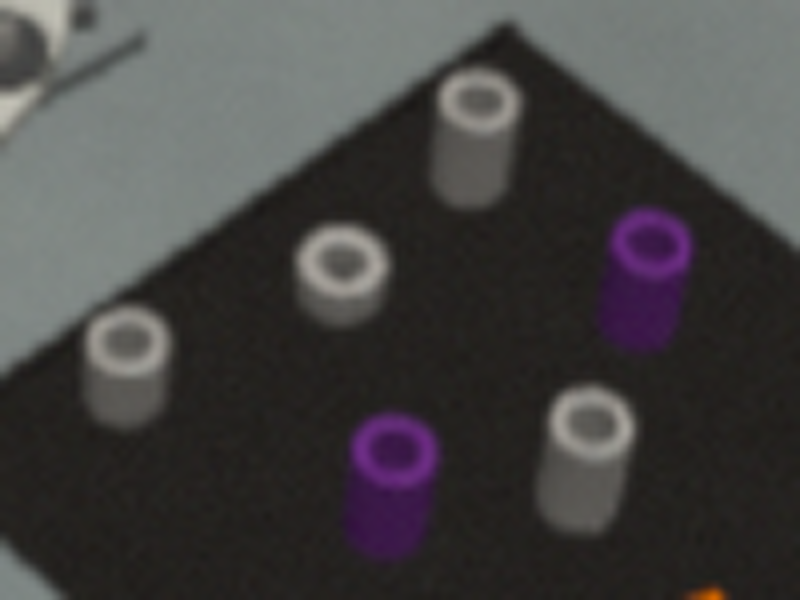

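View pics/c2.png

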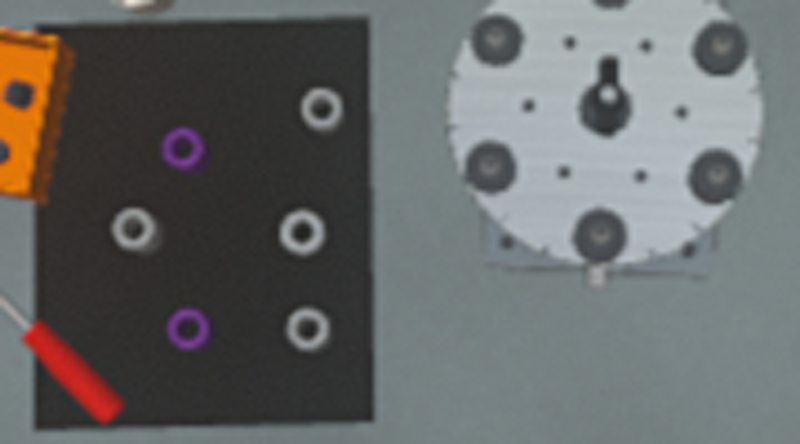

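Identified by visible height. Long bushes are at about world (0.394,0.248) and (0.476,0.386), the short one at (0.572,0.235), and the cap nut is the low wide ring at (0.474,0.254). The purple ones are excluded. Next I measure the comparator and refine the bushes.

```bash
cat > meas.py <<'E'
from h import *
from scipy.optimize import least_squares
s=ld('scene');t=ld('top')
def circ(P,r):
    f=lambda p:np.hypot(P[:,0]-p[0],P[:,1]-p[1])-r
    q=least_squares(f,P.mean(0),loss='soft_l1',f_scale=.0015);return q.x,np.abs(f(q.x))
def disc(im,c0,win,thr):
    x0,x1,y0,y1=win;h=cv2.cvtColor(im['frame'],cv2.COLOR_BGR2HSV)
    m=np.zeros(h.shape[:2],np.uint8);m[y0:y1,x0:x1]=((h[...,2]>thr))[y0:y1,x0:x1]
    cs=cv2.findContours(m,cv2.RETR_EXTERNAL,cv2.CHAIN_APPROX_NONE)[0];c=max(cs,key=cv2.contourArea)[:,0]
    P=np.array([onz(im,u,v,.044)[:2] for u,v in c]);x,e=circ(P,.1285);return x,np.median(e)
def seats(im,win,thr,ctr):
    x0,x1,y0,y1=win;h=cv2.cvtColor(im['frame'],cv2.COLOR_BGR2HSV)
    m=np.zeros(h.shape[:2],np.uint8);m[y0:y1,x0:x1]=(h[...,2]<thr)[y0:y1,x0:x1]
    n,l,st,c=cv2.connectedComponentsWithStats(m)
    for i in range(1,n):
        if st[i,4]>60:
            for z in(.049,.064):
                p=onz(im,*c[i],z)[:2]-ctr;
                if .09<np.hypot(*p)<.12: print(z,st[i,4],c[i].round(1),(p+ctr).round(4),'r',np.hypot(*p).round(4),'deg',np.degrees(np.arctan2(p[1],p[0])).round(1))
for n,im,win,thr in(('top',t,(225,305,132,208),165),('scene',s,(180,268,168,230),165)):
    h=cv2.cvtColor(im['frame'],cv2.COLOR_BGR2HSV)[...,2]
    x0,x1,y0,y1=win
    for th in (thr-15,thr,thr+15):
        x,e=disc(im,None,win,th);print(n,th,x.round(4),e.round(4))
    seats(im,win,110,x)
E
python3 meas.py
python3 - <<'E'
from h import *
s=ld('scene');t=ld('top')
# bushes: filled outer contour of ring top in top view: weighted centroid at high thr
for n,im,L in(('top',t,[(198.8,218.6,.05),(159.8,196.3,.05),(202.1,169.2,.035),(197.6,196.8,.02)]),('scene',s,[(314,213,.05),(328.5,253,.05),(270.5,242.5,.035),(297.5,233,.02)])):
    g=cv2.cvtColor(im['frame'],cv2.COLOR_BGR2GRAY).astype(float)
    for u,v,z in L:
        u0,v0=int(round(u))-9,int(round(v))-9;p=g[v0:v0+19,u0:u0+19];
        big=cv2.resize(p,None,fx=8,fy=8,interpolation=cv2.INTER_CUBIC)
        th=(130 if n=='scene' else 95); m=(big>th).astype(np.uint8)
        cs=cv2.findContours(m,cv2.RETR_EXTERNAL,cv2.CHAIN_APPROX_NONE)[0];c=max(cs,key=cv2.contourArea)
        e=cv2.fitEllipse(c);uu,vv=(e[0][0]+.5)/8-.5+u0,(e[0][1]+.5)/8-.5+v0
        print(n,z,p.max().round(),round(uu,2),round(vv,2),np.round(np.array(e[1])/8,1),onz(im,uu,vv,z)[:2].round(4))
E
```

```text
top 150 [0.5679 0.003 ] 0.0064
top 165 [0.5695 0.0033] 0.0092
top 180 [0.5494 0.0049] 0.0217
0.049 92 [241.1 153.5] [0.6256 0.0917] r 0.1154 deg 48.7
0.064 92 [241.1 153.5] [0.6226 0.0915] r 0.1133 deg 49.8
0.049 112 [291.8 155.5] [ 0.6144 -0.0917] r 0.1165 deg -56.1
0.064 112 [291.8 155.5] [ 0.6115 -0.0903] r 0.1137 deg -56.9
0.049 98 [239.8 182.3] [0.5205 0.0981] r 0.0975 deg 107.3
0.064 98 [239.8 182.3] [0.5184 0.0978] r 0.0979 deg 108.5
0.049 107 [290.6 184.6] [ 0.5084 -0.0841] r 0.098 deg -114.7
0.064 107 [290.6 184.6] [ 0.5065 -0.0827] r 0.0976 deg -116.1
scene 150 [0.5602 0.0007] 0.02
scene 165 [ 5.582e-01 -1.000e-04] 0.0213
scene 180 [ 0.568  -0.0072] 0.026
0.049 124 [250.6 181.7] [0.4534 0.0046] r 0.1152 deg 174.1
0.064 124 [250.6 181.7] [0.4633 0.0159] r 0.1073 deg 167.5
0.049 81 [190.1 192.7] [ 0.6401 -0.0886] r 0.1087 deg -48.5
0.064 81 [190.1 192.7] [ 0.6475 -0.0761] r 0.1052 deg -40.9
0.049 124 [198.2 210. ] [ 0.6659 -0.0087] r 0.0979 deg -0.9
0.064 124 [198.2 210. ] [0.673  0.0028] r 0.1054 deg 5.4
0.049 116 [228. 222.] [0.6252 0.0934] r 0.1157 deg 60.4
top 0.05 158.0 198.83 218.62 [9.3 9.5] [0.3934 0.2464]
top 0.05 158.0 159.64 196.07 [9.2 9.5] [0.4771 0.3858]
top 0.035 151.0 201.94 169.01 [9.1 9.4] [0.5743 0.2352]
top 0.02 168.0 197.52 196.85 [ 9.9 10. ] [0.4745 0.2537]
scene 0.05 150.0 314.38 212.35 [6.6 9.1] [0.3903 0.2449]
scene 0.05 155.0 328.51 252.62 [7.8 9.8] [0.4743 0.3844]
scene 0.035 155.0 270.45 242.47 [7.7 9.3] [0.5713 0.2335]
scene 0.02 161.0 297.33 232.36 [ 8.2 10.1] [0.4713 0.2516]
```

```bash
cat > rim.py <<'E'
from h import *
from scipy.optimize import least_squares
from scipy.ndimage import map_coordinates as mc
def rim(im,c0,z=.044,r0=.128,w=.012):
    f=cv2.cvtColor(im['frame'],cv2.COLOR_BGR2GRAY).astype(float)
    c=np.array(c0)
    for it in range(4):
        A=np.radians(np.arange(0,360,3));rs=np.arange(r0-w,r0+w,.0005);P=[]
        for a in A:
            uv=np.array([proj(im,[c[0]+r*np.cos(a),c[1]+r*np.sin(a),z]) for r in rs])
            p=mc(f,[uv[:,1],uv[:,0]],order=1);p=np.convolve(np.pad(p,3,'edge'),np.ones(7)/7,'valid')
            g=-(np.gradient(p));i=g.argmax()
            if g[i]>1.: P.append(c+rs[i]*np.array([np.cos(a),np.sin(a)]))
        P=np.array(P);fn=lambda q:np.hypot(P[:,0]-q[0],P[:,1]-q[1])-q[2]
        q=least_squares(fn,[*c,r0],loss='cauchy',f_scale=.001);c=q.x[:2]
    e=np.abs(fn(q.x));return q.x,len(P),np.median(e),(e<.002).sum()
if __name__=='__main__':
    for n in('top','scene'):
        im=ld(n);x,k,e,g=rim(im,(.566,.004));print(n,x.round(4),k,e.round(4),g)
    s=ld('scene');t=ld('top')
    a=cv2.resize(t['frame'][132:210,226:310],None,fx=4.75,fy=4.75*1,interpolation=cv2.INTER_CUBIC)
    b=cv2.resize(s['frame'][160:238,184:268],None,fx=4.75,fy=4.75,interpolation=cv2.INTER_CUBIC)
    cv2.imwrite('pics/c3.png',np.hstack([a,b]))
E
python3 rim.py
```

```text
top [0.5673 0.0037 0.1274] 106 0.0009 83
scene [0.5623 0.0009 0.1276] 104 0.0009 83
```

View pics/c3.png

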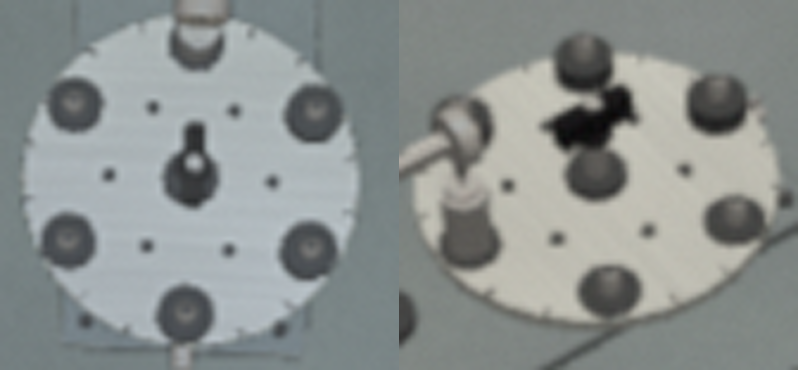

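Crop shows the disc with its six seats (low1 upper left in top view, ~(75,103)), the T-bar pointing at the gauge and the gauge over the master. Disc centre is about (0.565,0.003), yaw about −4°. Now the move planner.

```bash
cat > plan.py <<'E'
import sys
from h import *
def pose():
    s=manip.get_state();q=s['ee_rot'];Rm=R.from_quat([q[1],q[2],q[3],q[0]]).as_matrix()
    return s,np.array(s['position']),np.arctan2(Rm[1,0],Rm[0,0]),Rm
def plan(wps,yaw=None):
    s,p,y,Rm=pose()
    print('t',round(s['clock'],2),'p',p.round(4),'yaw',np.degrees(y).round(2),'w',round(s['width'],4),'F',np.round(s['contact_force'],1),'M',np.round(s['moment'],2),'q6',round(s['qpos'][5],2),'tilt',Rm[2].round(4))
    for w in wps:   # x,y,z,yawdeg
        t=np.array(w[:3]);ty=np.radians(w[3]) if len(w)>3 else y
        d=t-p;dyaw=(ty-y+np.pi)%(2*np.pi)-np.pi
        n=max(1,int(np.ceil(max(np.linalg.norm(d)/.225,abs(dyaw)/np.radians(40)))))
        for i in range(n):
            dd=d/n;x=np.array([np.cos(y),np.sin(y)]);yy=np.array([np.sin(y),-np.cos(y)])
            print('  [%.4f, %.4f, %.4f, %.4f]'%(dd[:2]@x/.5,dd[:2]@yy/.5,-dd[2]/.5,-dyaw/n/np.pi), end='')
            y=y+dyaw/n
        print();p=t
if __name__=='__main__': plan(eval(sys.argv[1]) if len(sys.argv)>1 else [])
E
python3 plan.py '[(.392,.246,.2,90),(.392,.246,.09,90)]'
```

```text
t 0.1 p [ 0.2384 -0.5228  0.2445] yaw 24.51 w 0.0854 F [ 0.4 -0.3 -0.4] M [ 0.04 -0.04  0.03] q6 -0.12 tilt [ 2.0e-04 -1.6e-03 -1.0e+00]
  [0.2293, -0.3179, 0.0223, -0.0910]  [0.3096, -0.2403, 0.0223, -0.0910]  [0.3648, -0.1433, 0.0223, -0.0910]  [0.3904, -0.0347, 0.0223, -0.0910]
  [0.0000, 0.0000, 0.2200, -0.0000]
```

Call:
step_arm:
  moves: [0.2293,-0.3179,0.0223,-0.091,-0.4,0.2293,-0.3179,0.0223,-0.091,-0.4,0.2293,-0.3179,0.0223,-0.091,-0.4,0.2293,-0.3179,0.0223,-0.091,-0.4,0.2293,-0.3179,0.0223,-0.091,-0.4]

```text
clock: 0.6
position: [0.2764, -0.3245, 0.2333]
ee_rot: [-0.003, 0.936, 0.351, 0.0]
contact_force: [1.1, -0.9, 0.4]
width: 0.0597
```

Call:
step_arm:
  moves: [0.3096,-0.2403,0.0223,-0.091,-0.4,0.3096,-0.2403,0.0223,-0.091,-0.4,0.3096,-0.2403,0.0223,-0.091,-0.4,0.3096,-0.2403,0.0223,-0.091,-0.4,0.3096,-0.2403,0.0223,-0.091,-0.4]

```text
clock: 1.1
position: [0.3148, -0.1337, 0.2224]
ee_rot: [-0.002, 0.876, 0.483, 0.0]
contact_force: [-0.9, -1.3, -0.3]
width: 0.0596
```

Call:
step_arm:
  moves: [0.3648,-0.1433,0.0223,-0.091,-0.4,0.3648,-0.1433,0.0223,-0.091,-0.4,0.3648,-0.1433,0.0223,-0.091,-0.4,0.3648,-0.1433,0.0223,-0.091,-0.4,0.3648,-0.1433,0.0223,-0.091,-0.4]

```text
clock: 1.6
position: [0.3545, 0.0577, 0.2117]
ee_rot: [-0.001, 0.798, 0.603, 0.001]
contact_force: [0.7, -1.0, 0.2]
width: 0.0598
```

Call:
step_arm:
  moves: [0.3904,-0.0347,0.0223,-0.091,-0.4,0.3904,-0.0347,0.0223,-0.091,-0.4,0.3904,-0.0347,0.0223,-0.091,-0.4,0.3904,-0.0347,0.0223,-0.091,-0.4,0.3904,-0.0347,0.0223,-0.091,-0.4]

```text
clock: 2.1
position: [0.3946, 0.2489, 0.2002]
ee_rot: [-0.0, 0.706, 0.709, 0.001]
contact_force: [-0.9, -0.8, -0.7]
width: 0.0599
```

```bash
python3 plan.py '[(.392,.246,.09,90),(.392,.246,.032,90)]'
```

```text
t 2.1 p [0.3946 0.2489 0.2002] yaw 90.25 w 0.0599 F [-0.9 -0.8 -0.7] M [-0.08  0.05 -0.05] q6 0.41 tilt [ 0.002   0.0016 -1.    ]
  [-0.0059, -0.0053, 0.2203, 0.0014]
  [0.0000, 0.0000, 0.1160, -0.0000]
```

Call:
step_arm:
  moves: [-0.006,-0.005,0.11,0.0014,-0.4,-0.006,-0.005,0.22,0.0014,-0.4,-0.006,-0.005,0.32,0.0014,-0.4,-0.006,-0.005,0.348,0.0014,-0.4,-0.006,-0.005,0.348,0.0014,-0.4]

```text
clock: 2.6
position: [0.3876, 0.2393, 0.0236]
ee_rot: [-0.001, 0.709, 0.705, -0.004]
contact_force: [0.1, -0.4, 0.8]
width: 0.0599
```

Call:
step_arm:
  force: 25
  moves: [0,0,0,0,0.3,0,0,0,0,0.6,0,0,0,0,0.6,0,0,0,0,0.6]

```text
clock: 3.0
position: [0.3911, 0.2426, 0.0283]
ee_rot: [0.001, 0.708, 0.706, 0.002]
contact_force: [1.3, -2.3, 5.4]
width: 0.0318
```

```bash
python3 plan.py '[]'; python3 -c "
from h import *
s=manip.get_state();print(s['qpos'].round(3))"
```

```text
t 3.0 p [0.3911 0.2426 0.0283] yaw 89.81 w 0.0318 F [ 1.3 -2.3  5.4] M [-0.42 -0.16  0.03] q6 0.41 tilt [ 8.0e-04  4.3e-03 -1.0e+00]
[ 4.050e-01  3.450e-01  2.053e+00 -1.000e-03  7.400e-01  4.090e-01]
```

Call:
step_arm:
  moves: [0,0,0,0,-0.3,0,0,0,0,-0.3,0,0,0,-0.1,-0.3,0,0,0,-0.1,-0.3,0,0,0,-0.1,-0.3]

```text
clock: 3.5
position: [0.3891, 0.2426, 0.0266]
ee_rot: [-0.0, 0.589, 0.808, -0.0]
contact_force: [0.3, -0.4, 0.2]
width: 0.0558
```

Call:
step_arm:
  moves: [0,0,0,-0.2,-0.3,0,0,0,-0.2,-0.3,0,0,0,-0.2,-0.3,0,0,0,-0.2,-0.3,0,0,0,-0.2,-0.3]

```text
clock: 4.0
position: [0.3892, 0.2425, 0.0266]
ee_rot: [-0.0, 0.311, 0.95, -0.0]
contact_force: [0.8, 0.7, 0.0]
width: 0.0554
```

Call:
step_arm:
  moves: [0,0,0,-0.2,-0.3,0,0,0,-0.2,-0.3,0,0,0,-0.2,-0.3,0,0,0,-0.2,-0.3,0,0,0,-0.2,0.2]

```text
clock: 4.5
position: [0.3893, 0.2425, 0.0266]
ee_rot: [-0.0, 0.003, 1.0, -0.0]
contact_force: [-0.6, 0.3, -0.8]
width: 0.042
```

Call:
step_arm:
  force: 30
  moves: [0,0,0,0,0.6,0,0,0,0,0.6,0,0,0,0,0.6,0,0,0,0,0.6]

```text
clock: 4.9
position: [0.3896, 0.2428, 0.0269]
ee_rot: [0.0, 0.003, 1.0, 0.0]
contact_force: [-0.4, 2.5, 3.1]
width: 0.0318
```

```bash
python3 plan.py '[]'
```

```text
t 4.9 p [0.3896 0.2428 0.0269] yaw 179.69 w 0.0318 F [-0.4  2.5  3.1] M [ 0.3   0.12 -0.03] q6 -1.16 tilt [-5.e-04  5.e-04 -1.e+00]
```

```bash
python3 - <<'E'
from plan import *
plan([(.3896,.2428,.15),(.518,.095,.15,180),(.518,.095,.1116)])
E
```

```text
t 4.9 p [0.3896 0.2428 0.0269] yaw 179.69 w 0.0318 F [-0.4  2.5  3.1] M [ 0.3   0.12 -0.03] q6 -1.16 tilt [-5.e-04  5.e-04 -1.e+00]
  [0.0001, 0.0001, -0.2462, -0.0000]
  [-0.2584, -0.2942, -0.0000, -0.0017]
  [0.0000, 0.0000, 0.0768, -0.0000]
```

Call:
step_arm:
  force: 40
  moves: [0,0,-0.05,0,0.6,0,0,-0.15,0,0.6,0,0,-0.246,0,0.6,-0.05,-0.06,-0.246,0,0.6,-0.1,-0.12,-0.246,0,0.6]

```text
clock: 5.4
position: [0.44, 0.1822, 0.1512]
ee_rot: [0.002, 0.001, 1.0, 0.0]
contact_force: [0.4, 1.5, -1.9]
width: 0.0318
```

Call:
step_arm:
  moves: [-0.06,-0.06,0,0,0.6,-0.12,-0.12,0,0,0.6,-0.158,-0.174,0,0,0.6,-0.158,-0.174,0.04,0,0.6,-0.158,-0.174,0.077,0,0.6]

```text
clock: 5.9
position: [0.5183, 0.0935, 0.1102]
ee_rot: [-0.0, 0.003, 1.0, -0.0]
contact_force: [0.2, -0.5, -2.2]
width: 0.031
```

Call:
step_arm:
  moves: [0,0,0,0,0.6,0,0,0,0,0.6,0,0,0,0,0.6]

```text
clock: 6.2
position: [0.5183, 0.0952, 0.1119]
ee_rot: [0.001, 0.002, 1.0, -0.0]
contact_force: [1.2, 0.7, -1.9]
width: 0.0313
```

```bash
python3 - <<'E'
from plan import *
plan([])
from rim import rim
s=cam('scene');t=cam('top')
b=cv2.resize(s['frame'][160:235,185:285],(800,600),interpolation=cv2.INTER_CUBIC);cv2.imwrite('pics/c4.png',b)
for n,im in(('scene',s),('top',t)): print(n,rim(im,(.565,.003)))
E
```

```text
t 6.2 p [0.5183 0.0952 0.1119] yaw 179.79 w 0.0313 F [ 1.2  0.7 -1.9] M [-0.03  0.    0.  ] q6 -1.52 tilt [-1.2e-03 -2.0e-04 -1.0e+00]
scene (array([0.56203448, 0.0010068 , 0.12766643]), 101, np.float64(0.0008239555553025413), np.int64(74))
top (array([0.56719604, 0.00373021, 0.12734864]), 91, np.float64(0.0008559903556863147), np.int64(66))
```

View pics/c4.png

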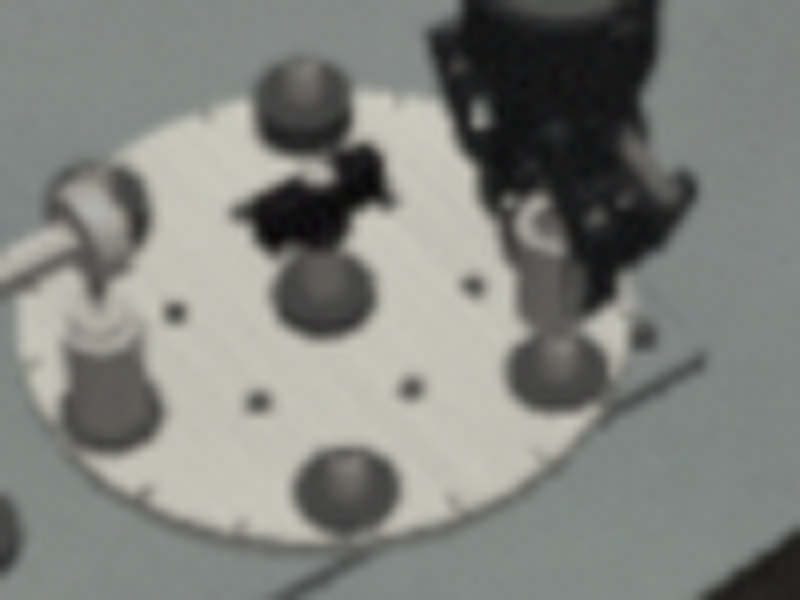

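Crop shows the bush hanging over low2 (bush bottom centre ~(549,325), seat centre ~(557,372)), so it's nearly aligned. I'll put numbers on both.

```bash
cat > rel.py <<'E'
from h import *
from scipy.optimize import least_squares
def circ_ext(im,c,r,z):
    a=np.linspace(0,2*np.pi,73);P=np.array([proj(im,[c[0]+r*np.cos(x),c[1]+r*np.sin(x),z]) for x in a])
    return np.array([P[:,0].min(),P[:,0].max(),P[:,1].max()])
def fitc(im,ext,r,z,c0):
    return least_squares(lambda c:circ_ext(im,c,r,z)-ext,c0).x
def px(x): return (np.array(x)+.5)/8-.5
if __name__=='__main__':
    s=ld('scene');o=np.array([185,185,160])
    g=cv2.cvtColor(s['frame'],cv2.COLOR_BGR2GRAY)
    print(g[194:214,244:266])
    print('bush',fitc(s,px([515,583,333])+o,.016,.0853,(.518,.095)))
    print('seat',fitc(s,px([507,607,413])+o,.022,.046,(.518,.095)))
    c=np.array([.5621,.001])
    for y in(-3.5,-4,-4.5):
        print(y,[(c+.105*np.array([np.cos(np.radians(y+a)),np.sin(np.radians(y+a))])).round(4) for a in(60,120,180)])
    # seat low1, in crop: 294..399 , bottom 533
    print('low1',fitc(s,px([294,400,533])+o,.022,.046,(.6,.09)))
    print('high1?',fitc(s,px([254,353,154])+o,.022,.044,(.5,-.09)))
E
python3 rel.py
```

```text
[[145 167 187 190 184 136  93  87  89  92  89  73  73  66  41  21  26  40
   97 124 125 128]
 [ 92 139 178 191 186 139  94  87  91  91  90  74  73  67  43  24  25  48
  117 145 133 128]
 [108 144 182 191 186 139  91  90  89  90  88  77  79  68  44  29  25  52
  123 151 140 127]
 [159 173 189 191 188 139  94  87  91  92  90  81  79  65  39  33  57  91
  141 159 145 131]
 [190 190 190 192 186 143  98  89  90  89  91  81  78  64  48  70 115 148
  161 160 143 130]
 [195 194 193 192 188 157 113  93  92  93  91  84  82  81  97 132 169 184
  166 144 126 120]
 [194 194 194 191 189 177 145 110  96  92  90  92  97 113 150 177 186 189
  186 151 111  96]
 [192 194 195 194 191 187 163 126  98  94  92  94 104 122 153 179 188 191
  186 144  90  77]
 [191 192 193 195 186 169 138 100  84 100 105 110 105  92 110 148 177 186
  184 137  79  67]
 [193 194 191 190 167 119  85  75  86 104 117 124 111  86  79 100 146 178
  180 138  93  88]
 [194 193 191 181 140  90  72  74  82  99 105 113 101  82  71  75 110 162
  167 141 125 127]
 [192 194 191 171 121  78  71  72  82  91 100 102  95  82  73  71  88 149
  1
[... 421 characters left out ...]
  78  72  72  73  74  85 111 120 105  94
   85  83  94 107]
 [192 192 191 192 190 187 171 145 131 119 119 125 127 141 160 148 111  89
   94 105 119 128]
 [193 191 192 191 190 190 188 185 184 174 177 185 187 183 159 124  96 102
  121 128 129 131]
 [190 191 191 190 191 191 191 189 189 190 191 192 187 167 135 115 107 121
  130 131 131 132]]
bush [0.5178452  0.09123224]
seat [0.5164028  0.09481275]
-3.5 [array([0.6201, 0.0886]), array([0.5152, 0.095 ]), array([0.4573, 0.0074])]
-4 [array([0.6208, 0.088 ]), array([0.5161, 0.0954]), array([0.4574, 0.0083])]
-4.5 [array([0.6216, 0.0875]), array([0.5169, 0.0958]), array([0.4574, 0.0092])]
low1 [0.62067844 0.08744917]
high1? [ 0.50053717 -0.09055481]
```

```bash
python3 - <<'E'
from h import *
s=ld('scene')
print('bush',onz(s,253.75,198.6,.0853), onz(s,253.6,198.3,.0853))
for p in((.5161,.0954),(.5164,.0948)):
  for z in(.049,.060,.069): print(p,z,proj(s,[*p,z]).round(2))
print(proj(s,[.5183,.0952,.0853]))
E
```

```text
bush [0.51966313 0.09603777 0.0853    ] [0.51916242 0.09473749 0.0853    ]
(0.5161, 0.0954) 0.049 [254.38 205.55]
(0.5161, 0.0954) 0.06 [254.41 203.28]
(0.5161, 0.0954) 0.069 [254.42 201.4 ]
(0.5164, 0.0948) 0.049 [254.19 205.49]
(0.5164, 0.0948) 0.06 [254.21 203.22]
(0.5164, 0.0948) 0.069 [254.23 201.34]
[253.89789598 198.25066537]
```

Scene-camera frame agrees with the robot frame within about 1 mm. The bush needs to shift about −3 mm in x. I'll shift it and lower in two stages, watching the force.

Call:
step_arm:
  moves: [0.006,0,0,0,0.6,0.006,0,0.02,0,0.6,0.006,0,0.03,0,0.6,0.006,0,0.04,0,0.6,0.006,0,0.044,0,0.6]

```text
clock: 6.8
position: [0.5147, 0.095, 0.0884]
ee_rot: [-0.0, 0.002, 1.0, -0.0]
contact_force: [1.1, -0.5, -1.2]
width: 0.0315
```

Call:
step_arm:
  moves: [0,0,0.008,0,0.6,0,0,0.016,0,0.6,0,0,0.016,0,0.6]

```text
clock: 7.1
position: [0.5147, 0.095, 0.0806]
ee_rot: [-0.0, 0.002, 1.0, -0.0]
contact_force: [-0.2, 0.7, -2.0]
width: 0.0316
```

```bash
python3 plan.py '[]'
```

```text
t 7.1 p [0.5147 0.095  0.0806] yaw 179.78 w 0.0316 F [-0.2  0.7 -2. ] M [-0.05 -0.03  0.  ] q6 -1.52 tilt [ 7.e-04 -1.e-04 -1.e+00]
```

Call:
step_arm:
  moves: [0,0,0.005,0,0.6,0,0,0.01,0,0.6,0,0,0.011,0,0.6,0,0,0.011,0,0.6]

```text
clock: 7.5
position: [0.515, 0.095, 0.0759]
ee_rot: [0.0, 0.002, 1.0, -0.0]
contact_force: [0.2, -1.1, 1.6]
width: 0.0312
```

```bash
python3 plan.py '[]'
```

```text
t 7.5 p [0.515  0.095  0.0759] yaw 179.78 w 0.0312 F [ 0.2 -1.1  1.6] M [-0.    0.07 -0.08] q6 -1.52 tilt [-5.e-04 -0.e+00 -1.e+00]
```

Call:
step_arm:
  moves: [0,0,0,0,0.0,0,0,0,0,-0.3,0,0,0,0,-0.3,0,0,-0.08,0,-0.3,0,0,-0.16,0,-0.3]

```text
clock: 8.0
position: [0.5138, 0.0949, 0.1554]
ee_rot: [-0.002, 0.002, 1.0, -0.0]
contact_force: [0.7, 0.9, -0.7]
width: 0.0556
```

Call:
step_arm:
  moves: [0,0,-0.04,0,-0.3,0,0,-0.04,0,-0.3]

```text
clock: 8.2
position: [0.5172, 0.0951, 0.179]
ee_rot: [0.004, 0.002, 1.0, 0.0]
contact_force: [0.1, -0.0, -0.0]
width: 0.0553
```

```bash
python3 plan.py '[(.4745,.384,.17,90)]'
```

```text
t 8.2 p [0.5172 0.0951 0.179 ] yaw 179.78 w 0.0553 F [ 0.1 -0.  -0. ] M [-0.   -0.03 -0.05] q6 -1.52 tilt [-7.6e-03  3.0e-04 -1.0e+00]
  [0.0292, 0.1925, 0.0060, 0.1663]  [0.1213, 0.1522, 0.0060, 0.1663]  [0.1811, 0.0714, 0.0060, 0.1663]
```

Call:
step_arm:
  moves: [0.029,0.1925,0,0.1663,-0.25,0.029,0.1925,0,0.1663,-0.25,0.029,0.1925,0,0.1663,-0.25,0.029,0.1925,0,0.1663,-0.25]

```text
clock: 8.6
position: [0.4994, 0.193, 0.1741]
ee_rot: [-0.001, 0.261, 0.965, -0.0]
contact_force: [-1.1, -0.2, -0.8]
width: 0.0533
```

Call:
step_arm:
  moves: [0.121,0.152,0.04,0.1663,-0.25,0.121,0.152,0.04,0.1663,-0.25,0.121,0.152,0.04,0.1663,-0.25,0.121,0.152,0.04,0.1663,-0.25]

```text
clock: 9.0
position: [0.4849, 0.2889, 0.1533]
ee_rot: [-0.001, 0.502, 0.865, -0.001]
contact_force: [1.0, 0.1, 0.3]
width: 0.0535
```

Call:
step_arm:
  moves: [0.181,0.071,0.06,0.1663,-0.25,0.181,0.071,0.06,0.1663,-0.25,0.181,0.071,0.06,0.1663,-0.25,0.181,0.071,0.06,0.1663,-0.25,0.181,0.071,0.06,0.1663,-0.25]

```text
clock: 9.5
position: [0.4711, 0.3836, 0.1237]
ee_rot: [-0.0, 0.707, 0.707, -0.002]
contact_force: [-0.1, -0.8, 0.2]
width: 0.0533
```

Call:
step_arm:
  moves: [0,0,0,0,-0.25,0,0,0,0,-0.25]

```text
clock: 9.7
position: [0.4722, 0.3831, 0.1252]
ee_rot: [-0.0, 0.707, 0.707, -0.0]
contact_force: [-0.2, -0.5, -0.1]
width: 0.0537
```

```bash
python3 plan.py '[(.4745,.384,.0266,90)]'
```

```text
t 9.7 p [0.4722 0.3831 0.1252] yaw 90.01 w 0.0537 F [-0.2 -0.5 -0.1] M [-0.02  0.01 -0.03] q6 0.57 tilt [-5.e-04 -6.e-04 -1.e+00]
  [0.0018, 0.0047, 0.1972, 0.0001]
```

Call:
step_arm:
  moves: [0.002,0.005,0.06,0,-0.25,0.002,0.005,0.12,0,-0.25,0.002,0.005,0.17,0,-0.25,0.002,0.005,0.197,0,-0.25,0.002,0.005,0.197,0,0.0]

```text
clock: 10.2
position: [0.4737, 0.3835, 0.0254]
ee_rot: [-0.0, 0.707, 0.707, -0.002]
contact_force: [0.0, 0.1, 0.9]
width: 0.0433
```

Call:
step_arm:
  force: 25
  moves: [0,0,0,0,0.3,0,0,0,0,0.6,0,0,0,0,0.6,0,0,0,0,0.6]

```text
clock: 10.6
position: [0.4751, 0.3848, 0.028]
ee_rot: [0.0, 0.707, 0.707, 0.001]
contact_force: [0.2, 0.4, -0.8]
width: 0.0322
```

```bash
python3 plan.py '[]'
```

```text
t 10.6 p [0.4751 0.3848 0.028 ] yaw 89.98 w 0.0322 F [ 0.2  0.4 -0.8] M [ 0.01 -0.01  0.02] q6 0.57 tilt [ 8.0e-04  1.3e-03 -1.0e+00]
```

Call:
step_arm:
  moves: [0,0,0,0,-0.25,0,0,0,0,-0.25,0,0,0,-0.1,-0.25,0,0,0,-0.1,-0.25,0,0,0,-0.1,-0.25]

```text
clock: 11.1
position: [0.4749, 0.3847, 0.0274]
ee_rot: [0.0, 0.588, 0.809, 0.0]
contact_force: [0.7, 1.6, -0.2]
width: 0.0531
```

Call:
step_arm:
  moves: [0,0,0,-0.2,-0.25,0,0,0,-0.2,-0.25,0,0,0,-0.2,-0.25,0,0,0,-0.2,-0.25,0,0,0,-0.2,-0.25]

```text
clock: 11.6
position: [0.4748, 0.3846, 0.0273]
ee_rot: [0.0, 0.31, 0.951, 0.0]
contact_force: [1.6, 0.3, 0.0]
width: 0.0532
```

Call:
step_arm:
  moves: [0,0,0,-0.2,-0.25,0,0,0,-0.2,-0.25,0,0,0,-0.2,-0.25,0,0,0,-0.2,-0.25,0,0,0,-0.2,0.2]

```text
clock: 12.1
position: [0.4748, 0.3846, 0.0272]
ee_rot: [0.0, 0.001, 1.0, 0.0]
contact_force: [-0.6, 0.7, 0.2]
width: 0.0403
```

Call:
step_arm:
  force: 40
  moves: [0,0,0,0,0.6,0,0,0,0,0.6,0,0,0,0,0.6,0,0,0,0,0.6]

```text
clock: 12.5
position: [0.4749, 0.3846, 0.0274]
ee_rot: [0.0, 0.001, 1.0, 0.0]
contact_force: [-1.0, -0.6, 2.6]
width: 0.0318
```

```bash
python3 plan.py '[(.4745,.384,.17,180),(.62,.09,.17,180)]'
```

```text
t 12.5 p [0.4749 0.3846 0.0274] yaw 179.9 w 0.0318 F [-1.  -0.6  2.6] M [-0.05  0.04 -0.06] q6 -1.0 tilt [-4.e-04  1.e-04 -1.e+00]
  [0.0008, -0.0013, -0.2851, -0.0005]
  [-0.1455, -0.2940, -0.0000, -0.0000]  [-0.1455, -0.2940, -0.0000, -0.0000]
```

Call:
step_arm:
  moves: [0,0,-0.06,0,0.6,0,0,-0.16,0,0.6,0,0,-0.25,0,0.6,0,0,-0.285,0,0.6,0,0,-0.285,0,0.6]

```text
clock: 13.0
position: [0.4763, 0.3856, 0.1728]
ee_rot: [0.003, 0.001, 1.0, 0.002]
contact_force: [-0.6, 0.2, -1.5]
width: 0.0315
```

Call:
step_arm:
  moves: [-0.04,-0.08,0,0,0.6,-0.08,-0.16,0,0,0.6,-0.12,-0.24,0,0,0.6,-0.146,-0.294,0,0,0.6,-0.146,-0.294,0,0,0.6]

```text
clock: 13.5
position: [0.5483, 0.2335, 0.1669]
ee_rot: [-0.002, 0.003, 1.0, -0.002]
contact_force: [0.5, 0.9, -1.2]
width: 0.0316
```

Call:
step_arm:
  moves: [-0.04,-0.08,0,0,0.6,-0.08,-0.16,0,0,0.6,-0.12,-0.24,0,0,0.6,-0.146,-0.294,0,0,0.6,-0.146,-0.294,0,0,0.6]

```text
clock: 14.0
position: [0.6214, 0.0873, 0.1672]
ee_rot: [-0.001, 0.002, 1.0, -0.001]
contact_force: [-0.1, 0.3, -0.6]
width: 0.032
```

Call:
step_arm:
  moves: [0,0,0.06,0,0.6,0,0,0.12,0,0.6,0,0,0.12,0,0.6,0,0,0.12,0,0.6]

```text
clock: 14.4
position: [0.6194, 0.0916, 0.1085]
ee_rot: [-0.002, -0.0, 1.0, 0.0]
contact_force: [-0.6, -0.4, -1.1]
width: 0.032
```

```bash
python3 plan.py '[(.6206,.0878,.107,180)]'; python3 - <<'E'
from h import *
s=cam('scene'); cv2.imwrite('pics/c5.png',cv2.resize(s['frame'][165:240,185:285],(800,600),interpolation=cv2.INTER_CUBIC))
E
```

```text
t 14.4 p [0.6194 0.0916 0.1085] yaw -179.98 w 0.032 F [-0.6 -0.4 -1.1] M [-0.01  0.   -0.01] q6 -1.54 tilt [ 3.4e-03  3.0e-04 -1.0e+00]
  [-0.0024, -0.0076, 0.0029, 0.0001]
```

View pics/c5.png

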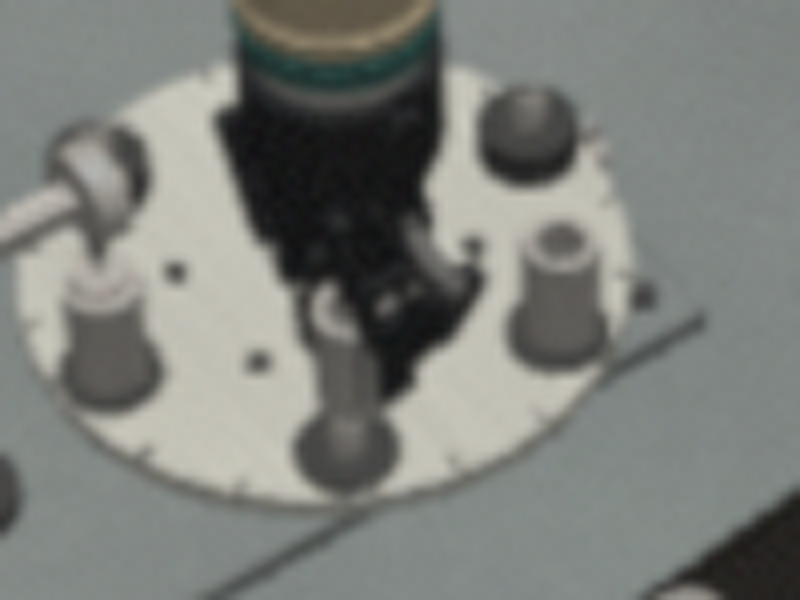

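Bush A stands upright on low2 (crop ~(558,290)), and bush B hangs right over low1. I'll apply the small correction and lower it.

Call:
step_arm:
  moves: [-0.001,-0.007,0,0,0.6,-0.001,-0.007,0.01,0,0.6,-0.001,-0.007,0.025,0,0.6,-0.001,-0.007,0.035,0,0.6,-0.001,-0.007,0.035,0,0.6]

```text
clock: 14.95
position: [0.6205, 0.087, 0.0912]
ee_rot: [-0.001, 0.0, 1.0, -0.0]
contact_force: [0.0, -0.4, -1.4]
width: 0.0316
```

```bash
python3 plan.py '[(.6206,.0878,.077,180)]'
```

```text
t 14.95 p [0.6205 0.087  0.0912] yaw 179.97 w 0.0316 F [ 0.  -0.4 -1.4] M [0.01 0.01 0.05] q6 -1.54 tilt [ 1.8e-03 -1.0e-04 -1.0e+00]
  [-0.0002, 0.0017, 0.0283, -0.0002]
```

Call:
step_arm:
  moves: [0,0.001,0.008,0,0.6,0,0.001,0.016,0,0.6,0,0.001,0.022,0,0.6,0,0.001,0.027,0,0.6,0,0.001,0.029,0,0.6]

```text
clock: 15.45
position: [0.621, 0.0875, 0.0773]
ee_rot: [-0.0, 0.0, 1.0, -0.0]
contact_force: [0.2, 0.4, -2.2]
width: 0.0321
```

```bash
python3 plan.py '[(.6206,.0878,.0763,180)]'
```

```text
t 15.45 p [0.621  0.0875 0.0773] yaw 179.98 w 0.0321 F [ 0.2  0.4 -2.2] M [-0.   -0.02  0.01] q6 -1.54 tilt [ 4.e-04 -1.e-04 -1.e+00]
  [0.0008, 0.0006, 0.0021, -0.0001]
```

Call:
step_arm:
  moves: [0,0,0.003,0,0.6,0,0,0.003,0,0.6,0,0,0.003,0,0.0,0,0,0.003,0,-0.3,0,0,0.003,0,-0.3]

```text
clock: 15.95
position: [0.6213, 0.0875, 0.0764]
ee_rot: [0.0, 0.0, 1.0, -0.0]
contact_force: [-0.0, -0.7, -0.4]
width: 0.0554
```

Call:
step_arm:
  moves: [0,0,-0.08,0,-0.3,0,0,-0.16,0,-0.3,0,0,-0.2,0,-0.3,0,0,-0.2,0,-0.3,0,0,-0.2,0,-0.3]

```text
clock: 16.45
position: [0.6209, 0.0875, 0.1762]
ee_rot: [0.0, 0.0, 1.0, -0.0]
contact_force: [-0.3, 0.3, -0.5]
width: 0.0555
```

```bash
python3 plan.py '[(.5715,.2335,.12,90)]'
```

```text
t 16.45 p [0.6209 0.0875 0.1762] yaw 179.98 w 0.0555 F [-0.3  0.3 -0.5] M [-0.01  0.03 -0.02] q6 -1.54 tilt [-3.e-04 -1.e-04 -1.e+00]
  [0.0330, 0.0973, 0.0374, 0.1666]  [0.0772, 0.0678, 0.0374, 0.1666]  [0.1007, 0.0201, 0.0374, 0.1666]
```

Call:
step_arm:
  moves: [0.033,0.097,0.037,0.1666,-0.3,0.033,0.097,0.037,0.1666,-0.3,0.033,0.097,0.037,0.1666,-0.3,0.033,0.097,0.037,0.1666,-0.3]

```text
clock: 16.85
position: [0.603, 0.1364, 0.155]
ee_rot: [-0.002, 0.261, 0.965, -0.001]
contact_force: [0.6, 0.1, 0.2]
width: 0.0555
```

Call:
step_arm:
  moves: [0.077,0.068,0.037,0.1666,-0.3,0.077,0.068,0.037,0.1666,-0.3,0.077,0.068,0.037,0.1666,-0.3,0.077,0.068,0.037,0.1666,-0.3]

```text
clock: 17.25
position: [0.5865, 0.185, 0.1365]
ee_rot: [-0.002, 0.501, 0.865, -0.002]
contact_force: [-0.6, 0.0, -0.2]
width: 0.0557
```

Call:
step_arm:
  moves: [0.101,0.02,0.037,0.1666,-0.3,0.101,0.02,0.037,0.1666,-0.3,0.101,0.02,0.037,0.1666,-0.3,0.101,0.02,0.037,0.1666,-0.3,0.101,0.02,0.037,0.1666,-0.3]

```text
clock: 17.75
position: [0.5703, 0.2333, 0.1184]
ee_rot: [-0.001, 0.707, 0.707, -0.002]
contact_force: [-0.8, 0.2, 0.3]
width: 0.0552
```

Call:
step_arm:
  moves: [0,0,0,0,-0.3,0,0,0,0,-0.3]

```text
clock: 17.95
position: [0.5713, 0.2332, 0.1199]
ee_rot: [-0.0, 0.707, 0.708, -0.001]
contact_force: [0.5, -0.2, -0.2]
width: 0.0554
```

```bash
python3 plan.py '[(.5715,.2335,.021,90)]'
```

```text
t 17.95 p [0.5713 0.2332 0.1199] yaw 90.07 w 0.0554 F [ 0.5 -0.2 -0.2] M [-0.01 -0.01 -0.07] q6 0.27 tilt [-5.0e-04 -1.4e-03 -1.0e+00]
  [0.0006, 0.0004, 0.1977, 0.0004]
```

Call:
step_arm:
  moves: [0,0,0.06,0,-0.3,0,0,0.12,0,-0.3,0,0,0.17,0,-0.3,0,0,0.197,0,-0.3,0,0,0.197,0,0.0]

```text
clock: 18.45
position: [0.5703, 0.2329, 0.0202]
ee_rot: [-0.001, 0.707, 0.707, -0.002]
contact_force: [0.5, -0.9, -0.2]
width: 0.0432
```

Call:
step_arm:
  force: 25
  moves: [0,0,0,0,0.3,0,0,0,0,0.6,0,0,0,0,0.6,0,0,0,0,0.6]

```text
clock: 18.85
position: [0.5722, 0.2336, 0.0231]
ee_rot: [0.0, 0.707, 0.707, 0.001]
contact_force: [0.2, -0.5, -1.3]
width: 0.0318
```

```bash
python3 plan.py '[]'
```

```text
t 18.85 p [0.5722 0.2336 0.0231] yaw 90.02 w 0.0318 F [ 0.2 -0.5 -1.3] M [ 0.01 -0.03  0.01] q6 0.27 tilt [ 4.0e-04  1.5e-03 -1.0e+00]
```

Call:
step_arm:
  moves: [0,0,0,0,-0.25,0,0,0,0,-0.25,0,0,0,-0.1,-0.25,0,0,0,-0.1,-0.25,0,0,0,-0.1,-0.25]

```text
clock: 19.35
position: [0.5719, 0.2335, 0.0224]
ee_rot: [0.0, 0.587, 0.809, 0.0]
contact_force: [-0.4, 0.3, 0.0]
width: 0.0537
```

Call:
step_arm:
  moves: [0,0,0,-0.2,-0.25,0,0,0,-0.2,-0.25,0,0,0,-0.2,-0.25,0,0,0,-0.2,-0.25,0,0,0,-0.2,-0.25]

```text
clock: 19.85
position: [0.5718, 0.2335, 0.0223]
ee_rot: [0.0, 0.31, 0.951, 0.0]
contact_force: [0.1, -0.3, 0.3]
width: 0.0533
```

Call:
step_arm:
  moves: [0,0,0,-0.2,-0.25,0,0,0,-0.2,-0.25,0,0,0,-0.2,-0.25,0,0,0,-0.2,-0.25,0,0,0,-0.2,0.2]

```text
clock: 20.35
position: [0.5718, 0.2335, 0.0222]
ee_rot: [0.0, 0.001, 1.0, -0.0]
contact_force: [0.2, -0.3, -0.7]
width: 0.0402
```

Call:
step_arm:
  force: 40
  moves: [0,0,0,0,0.6,0,0,0,0,0.6,0,0,0,0,0.6,0,0,0,0,0.6]

```text
clock: 20.75
position: [0.5718, 0.2334, 0.0225]
ee_rot: [0.0, 0.001, 1.0, -0.0]
contact_force: [-1.2, 0.4, 2.8]
width: 0.0313
```

```bash
python3 plan.py '[(.571,.233,.17,180),(.457,.0085,.17,180)]'
```

```text
t 20.75 p [0.5718 0.2334 0.0225] yaw 179.94 w 0.0313 F [-1.2  0.4  2.8] M [-0.15  0.12 -0.04] q6 -1.29 tilt [-4.e-04 -1.e-04 -1.e+00]
  [0.0017, -0.0009, -0.2950, -0.0003]
  [0.1140, -0.2245, -0.0000, -0.0000]  [0.1140, -0.2245, -0.0000, -0.0000]
```

Call:
step_arm:
  moves: [0,0,-0.06,0,0.6,0,0,-0.16,0,0.6,0,0,-0.25,0,0.6,0,0,-0.295,0,0.6,0,0,-0.295,0,0.6]

```text
clock: 21.25
position: [0.574, 0.2343, 0.1735]
ee_rot: [0.004, 0.0, 1.0, 0.001]
contact_force: [0.8, 0.7, -1.5]
width: 0.0316
```

Call:
step_arm:
  moves: [0.03,-0.06,0,0,0.6,0.06,-0.12,0,0,0.6,0.09,-0.18,0,0,0.6,0.114,-0.225,0,0,0.6,0.114,-0.225,0,0,0.6]

```text
clock: 21.75
position: [0.5114, 0.1185, 0.1674]
ee_rot: [-0.003, 0.001, 1.0, -0.001]
contact_force: [-0.1, 0.1, -0.3]
width: 0.0314
```

Call:
step_arm:
  moves: [0.03,-0.06,0,0,0.6,0.06,-0.12,0,0,0.6,0.09,-0.18,0,0,0.6,0.114,-0.225,0,0,0.6,0.114,-0.225,0,0,0.6]

```text
clock: 22.25
position: [0.4557, 0.007, 0.1682]
ee_rot: [-0.002, 0.001, 1.0, -0.0]
contact_force: [-0.2, 0.5, -1.7]
width: 0.0314
```

Call:
step_arm:
  moves: [0,0,0.05,0,0.6,0,0,0.1,0,0.6,0,0,0.1,0,0.6,0,0,0.1,0,0.6,0,0,0.1,0,0.6]

```text
clock: 22.75
position: [0.4589, 0.0088, 0.1204]
ee_rot: [0.001, -0.0, 1.0, -0.0]
contact_force: [-0.5, 0.2, -1.8]
width: 0.0316
```

```bash
python3 plan.py '[(.4574,.0083,.105,180),(.4574,.0083,.0863,180)]'
```

```text
t 22.75 p [0.4589 0.0088 0.1204] yaw -179.96 w 0.0316 F [-0.5  0.2 -1.8] M [-0.05 -0.04 -0.04] q6 -1.7 tilt [-1.7e-03 -1.0e-04 -1.0e+00]
  [0.0030, -0.0010, 0.0307, 0.0002]
  [0.0000, 0.0000, 0.0374, -0.0000]
```

Call:
step_arm:
  moves: [0.002,-0.001,0,0,0.6,0.002,-0.001,0.01,0,0.6,0.002,-0.001,0.02,0,0.6,0.002,-0.001,0.028,0,0.6,0.002,-0.001,0.034,0,0.6]

```text
clock: 23.25
position: [0.4565, 0.0079, 0.1022]
ee_rot: [-0.0, -0.0, 1.0, 0.0]
contact_force: [-0.2, -1.0, -1.0]
width: 0.031
```

```bash
python3 plan.py '[(.4574,.0083,.0863,180)]'
```

```text
t 23.25 p [0.4565 0.0079 0.1022] yaw -179.99 w 0.031 F [-0.2 -1.  -1. ] M [0.01 0.02 0.  ] q6 -1.71 tilt [ 5.e-04  0.e+00 -1.e+00]
  [-0.0017, 0.0007, 0.0318, 0.0000]
```

Call:
step_arm:
  moves: [0,0,0.006,0,0.6,0,0,0.012,0,0.6,0,0,0.018,0,0.6,0,0,0.022,0,0.6,0,0,0.024,0,0.6]

```text
clock: 23.75
position: [0.4572, 0.0079, 0.0906]
ee_rot: [0.0, -0.0, 1.0, -0.0]
contact_force: [0.7, 0.5, -1.0]
width: 0.0312
```

```bash
python3 plan.py '[(.4574,.0083,.0860,180)]'
```

```text
t 23.75 p [0.4572 0.0079 0.0906] yaw -179.99 w 0.0312 F [ 0.7  0.5 -1. ] M [ 0.12 -0.18 -0.04] q6 -1.71 tilt [-7.e-04 -1.e-04 -1.e+00]
  [-0.0005, 0.0008, 0.0092, 0.0000]
```

Call:
step_arm:
  moves: [0,0,0.004,0,0.6,0,0,0.008,0,0.6,0,0,0.0095,0,0.6,0,0,0.0095,0,0.6]

```text
clock: 24.15
position: [0.4572, 0.0079, 0.0864]
ee_rot: [0.0, -0.0, 1.0, -0.0]
contact_force: [1.1, 1.1, 3.3]
width: 0.0313
```

```bash
python3 plan.py '[(.4574,.0083,.0860,180)]'
```

```text
t 24.15 p [0.4572 0.0079 0.0864] yaw -179.99 w 0.0313 F [1.1 1.1 3.3] M [ 0.06 -0.09  0.04] q6 -1.71 tilt [-1.e-03 -2.e-04 -1.e+00]
  [-0.0004, 0.0008, 0.0009, 0.0001]
```

Call:
step_arm:
  moves: [0,0,0,0,0.0,0,0,0,0,-0.3,0,0,0,0,-0.3,0,0,-0.08,0,-0.3,0,0,-0.15,0,-0.3]

```text
clock: 24.65
position: [0.4558, 0.008, 0.1611]
ee_rot: [-0.002, -0.0, 1.0, 0.0]
contact_force: [0.6, 0.3, 0.7]
width: 0.0555
```

Call:
step_arm:
  moves: [0,0,0,0,-0.3,0.15,0.15,-0.1,0,-0.3,0.2,0.3,-0.1,0,-0.3,0.2,0.3,-0.1,0,-0.3]

```text
clock: 25.05
position: [0.3745, 0.1253, 0.2026]
ee_rot: [-0.0, 0.001, 1.0, -0.0]
contact_force: [1.2, 0.4, 0.1]
width: 0.0557
```

```bash
python3 - <<'E'
from plan import *
from rim import rim
s=cam('scene');t=cam('top');plan([(.562,.001,.17,176)])
for n,im in(('scene',s),('top',t)): print(n,rim(im,(.565,.003)))
a=cv2.resize(t['frame'][132:210,226:310],None,fx=4.75,fy=4.75,interpolation=cv2.INTER_CUBIC)
b=cv2.resize(s['frame'][160:238,184:268],None,fx=4.75,fy=4.75,interpolation=cv2.INTER_CUBIC)
cv2.imwrite('pics/c6.png',np.hstack([a,b]))
E
```

```text
t 25.15 p [0.3723 0.1286 0.2031] yaw -179.61 w 0.0554 F [ 0.5 -0.9 -0.1] M [-0.   -0.03  0.02] q6 -1.43 tilt [ 0.0014  0.0024 -1.    ]
  [-0.1888, -0.1288, 0.0331, 0.0122]  [-0.1936, -0.1215, 0.0331, 0.0122]
scene (array([0.56225903, 0.00101984, 0.12750151]), 102, np.float64(0.0009730445880131167), np.int64(79))
top (array([0.56745655, 0.00378241, 0.12729467]), 113, np.float64(0.0008231093804791367), np.int64(81))
```

View pics/c6.png

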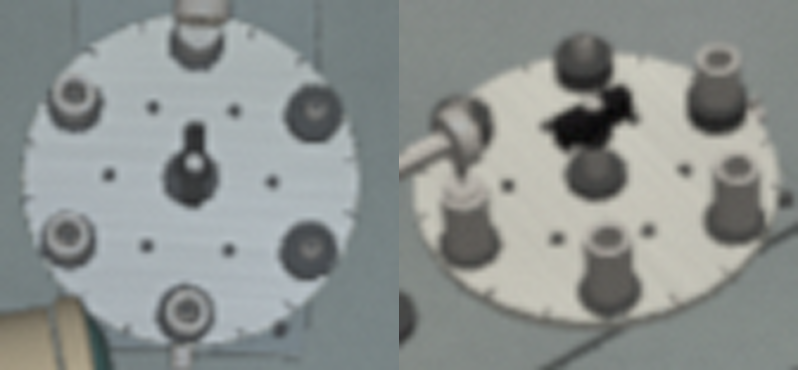

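All three bushes stand on their seats: scene-half tops at (717,60) short/high1, (738,168) low2 and (608,240) low1. Next is the T-bar.

Call:
step_arm:
  moves: [-0.06,-0.04,0.03,0.012,-0.3,-0.12,-0.08,0.03,0.012,-0.3,-0.188,-0.128,0.03,0.012,-0.3,-0.188,-0.128,0.03,0.012,-0.3]

```text
clock: 25.55
position: [0.4746, 0.0575, 0.1869]
ee_rot: [0.001, 0.02, 1.0, -0.001]
contact_force: [0.3, 0.6, 0.9]
width: 0.0553
```

Call:
step_arm:
  moves: [-0.06,-0.04,0.03,0.012,-0.3,-0.12,-0.08,0.03,0.012,-0.3,-0.194,-0.122,0.03,0.012,-0.3,-0.194,-0.122,0.03,0.012,-0.3,-0.194,-0.122,0.03,0.012,-0.3]

```text
clock: 26.05
position: [0.564, -0.0047, 0.1713]
ee_rot: [-0.002, 0.038, 0.999, 0.0]
contact_force: [-1.2, -0.2, -0.0]
width: 0.0555
```

Call:
step_arm:
  moves: [0,0,0,0,-0.3,0,0,0,0,-0.3]

```text
clock: 26.25
position: [0.5632, -0.0033, 0.1726]
ee_rot: [-0.001, 0.037, 0.999, 0.0]
contact_force: [0.7, -0.3, -0.1]
width: 0.0558
```

```bash
python3 plan.py '[(.562,.001,.109,176)]'
```

```text
t 26.25 p [ 0.5632 -0.0033  0.1726] yaw 175.73 w 0.0558 F [ 0.7 -0.3 -0.1] M [-0.02  0.04 -0.02] q6 -1.63 tilt [ 0.0013  0.     -1.    ]
  [0.0031, 0.0084, 0.1273, -0.0015]
```

Call:
step_arm:
  moves: [0.003,0.008,0.03,0,-0.3,0.003,0.008,0.07,0,-0.3,0.003,0.008,0.1,0,-0.3,0.003,0.008,0.127,0,-0.3,0.003,0.008,0.127,0,-0.3]

```text
clock: 26.75
position: [0.5611, 0.001, 0.1079]
ee_rot: [-0.002, 0.037, 0.999, 0.0]
contact_force: [-0.3, -0.5, 0.9]
width: 0.0557
```

Call:
step_arm:
  moves: [0,0,0,0,-0.3,0,0,0,0,-0.3]

```text
clock: 26.95
position: [0.5637, 0.0004, 0.1104]
ee_rot: [0.001, 0.037, 0.999, -0.0]
contact_force: [1.2, -0.0, -0.2]
width: 0.0554
```

```bash
python3 plan.py '[(.562,.001,.109,176)]'
```

```text
t 26.95 p [5.637e-01 4.000e-04 1.104e-01] yaw 175.72 w 0.0554 F [ 1.2 -0.  -0.2] M [ 0.    0.02 -0.01] q6 -1.62 tilt [-1.7e-03 -1.0e-04 -1.0e+00]
  [0.0035, 0.0009, 0.0028, -0.0016]
```

Close gently on the T-bar with a low force first, and read the deflection.

Call:
step_arm:
  force: 25
  moves: [0,0,0,0,0.2,0,0,0,0,0.5,0,0,0,0,0.8,0,0,0,0,0.8,0,0,0,0,0.8]

```text
clock: 27.45
position: [0.5637, 0.0013, 0.11]
ee_rot: [0.001, 0.038, 0.999, 0.001]
contact_force: [0.7, 5.6, 5.0]
width: 0.015
```

Call:
step_arm:
  moves: [0,0,0,0,0.8,0,0,0,0,0.8]

```text
clock: 27.65
position: [0.5637, 0.0013, 0.1101]
ee_rot: [0.001, 0.038, 0.999, 0.001]
contact_force: [-0.5, 5.3, 4.5]
width: 0.0157
```

```bash
python3 plan.py '[]'
```

```text
t 27.65 p [0.5637 0.0013 0.1101] yaw 175.68 w 0.0157 F [-0.5  5.3  4.5] M [0.72 0.09 0.08] q6 -1.62 tilt [-0.001   0.0019 -1.    ]
```

Call:
step_arm:
  force: 25
  moves: [0.002,0.002,0,0,0.8,0.002,0.002,0,0,0.8]

```text
clock: 27.85
position: [0.5637, 0.0013, 0.11]
ee_rot: [0.002, 0.038, 0.999, -0.0]
contact_force: [2.1, 2.5, 4.0]
width: 0.0154
```

Call:
step_arm:
  force: 60
  moves: [0,0,0,0,0.8,0,0,0,0,0.8,0,0,0,0,0.8]

```text
clock: 28.15
position: [0.5637, 0.0013, 0.1101]
ee_rot: [0.001, 0.038, 0.999, 0.0]
contact_force: [2.7, 3.8, 5.9]
width: 0.0148
```

```bash
python3 plan.py '[]'
```

```text
t 28.15 p [0.5637 0.0013 0.1101] yaw 175.68 w 0.0148 F [2.7 3.8 5.9] M [ 0.43 -0.26  0.08] q6 -1.62 tilt [-2.9e-03  3.0e-04 -1.0e+00]
```

Call:
step_arm:
  moves: [0,0,0,0.0222,0.8,0,0,0,0.0444,0.8,0,0,0,0.0667,0.8,0,0,0,0.0889,0.8,0,0,0,0.1111,0.8]

```text
clock: 28.65
position: [0.5638, 0.0015, 0.1101]
ee_rot: [0.001, 0.212, 0.977, 0.001]
contact_force: [2.7, 4.4, 5.5]
width: 0.0147
```

```bash
python3 plan.py '[]'
```

```text
t 28.65 p [0.5638 0.0015 0.1101] yaw 155.47 w 0.0147 F [2.7 4.4 5.5] M [ 0.62 -0.27  0.15] q6 -1.26 tilt [-0.0025  0.0017 -1.    ]
```

First click (20.2° turned). Continue.

Call:
step_arm:
  moves: [0,0,0,0.0222,0.8,0,0,0,0.0444,0.8,0,0,0,0.0667,0.8,0,0,0,0.0889,0.8,0,0,0,0.1111,0.8]

```text
clock: 29.15
position: [0.5638, 0.0016, 0.1101]
ee_rot: [0.001, 0.379, 0.925, 0.001]
contact_force: [3.9, 4.3, 5.5]
width: 0.0148
```

```bash
python3 plan.py '[]'
```

```text
t 29.15 p [0.5638 0.0016 0.1101] yaw 135.47 w 0.0148 F [3.9 4.3 5.5] M [ 0.64 -0.22  0.06] q6 -0.92 tilt [-0.0017  0.0028 -1.    ]
```

Call:
step_arm:
  moves: [0,0,0,0.0222,0.8,0,0,0,0.0444,0.8,0,0,0,0.0667,0.8,0,0,0,0.0889,0.8,0,0,0,0.1111,0.8]

```text
clock: 29.65
position: [0.564, 0.0018, 0.1101]
ee_rot: [0.001, 0.534, 0.846, 0.001]
contact_force: [3.2, 4.2, 5.0]
width: 0.0151
```

Call:
step_arm:
  moves: [0,0,0,0,0.8,0,0,0,0,0.8]

```text
clock: 29.85
position: [0.564, 0.0018, 0.1101]
ee_rot: [0.001, 0.532, 0.847, 0.001]
contact_force: [3.3, 5.3, 4.0]
width: 0.0148
```

```bash
python3 - <<'E'
from plan import *
s=cam('scene');t=cam('top');plan([])
a=cv2.resize(t['frame'][132:210,226:310],None,fx=4.75,fy=4.75,interpolation=cv2.INTER_CUBIC)
b=cv2.resize(s['frame'][160:238,184:268],None,fx=4.75,fy=4.75,interpolation=cv2.INTER_CUBIC)
cv2.imwrite('pics/c7.png',np.hstack([a,b]))
E
```

```text
t 29.95 p [0.564  0.0018 0.1101] yaw 115.68 w 0.0148 F [4.  5.2 5. ] M [ 0.69 -0.26  0.07] q6 -0.57 tilt [-7.0e-04  3.5e-03 -1.0e+00]
```

View pics/c7.png

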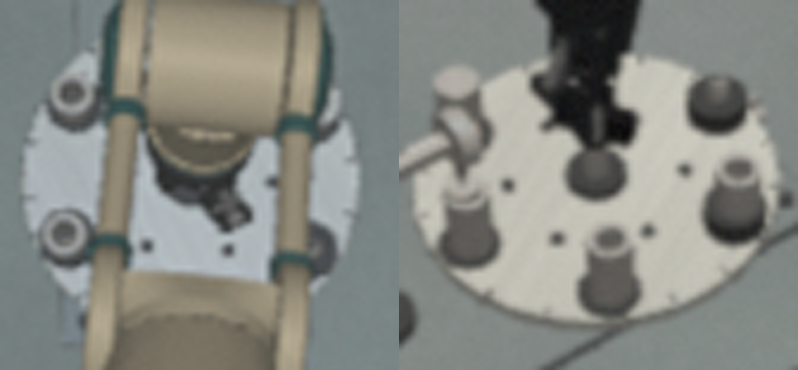

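The crop shows the table turned 60°. The first long bush is under the gauge at (468,195), the second at (608,240), the short one at (738,168), and the master has moved on to (458,90). The tool turned from 175.7° to 115.7°, which is 60.0° or three stops. The gripper still holds the knob.

```bash
python3 -c "
from rig import job
print(job.sign_off())"
```

```text
the job is handed in; nothing more can be done
None
```

The comparator is loaded and the job is handed in at about 30 s, with the gripper still holding the knob at the third stop. Sign-off gives no verdict.

**What I did:** I stood the two long bushes on the two low seats and the short bush on seat_high1, each lowered over its spigot. I then gripped the T-bar and turned the table 60° clockwise in three 20° steps.

**Last checks:**
- **Turn:** the tool went from 175.7° to 115.7°, which is 60.0°. I counted the three stops from the angle after each step, not from the clicks themselves.
- **Bushes:** the last pictures show the first long bush under the gauge and all three bushes upright. Seating rests on gripper height and force as each went down. The last long bush was let go without a firm contact reading, about 1 mm above the seat by my estimate, but looked fully down afterwards.
- **Forces:** the highest wrist force read was about 8 N, and nothing sensed suggests the gauge was touched.

**Disagreements and gaps:**
- The two cameras differed by 3 to 5 mm. I used the scene camera, which matched the robot's own position to about 1 mm.
- About 5 N of sideways force from small misalignment remains while gripping the knob.
- I didn't check the other things on the bench in a final picture.

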